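Put the row of fused-glass panels from the cooling rack onto their display stands

TASK

Move the four glass panels from the pale dowel cooling rack to the dark display board, one by one, each into the oak stand whose groove is made for its width (shortest stand for the narrowest panel, and so on up to the longest), upright and fully down on the groove's floor between its closed ends. They are glass: set each one down gently, do not drop it or let one fall over, and leave the two amber jars standing where they are.

Things in the scene. Friction and masses are not known exactly. Their poses are not given: they have to be found in the camera images.
- panel_a_mid (a point): Centre (half-way up) of the 56 mm wide panel of teal fused glass, 120 mm tall, 8 mm thick, about 134 g. x along its width, y through its thickness, z up. It starts upright in one of the dowel rack's four bays (74 mm apart along y, any order), on rails 22 mm above the table, between dowels rising 55 mm above its lower edge. The panels (56, 86, 116, 146 mm wide) differ only in width.
- panel_b_mid (a point): Centre (half-way up) of the 86 mm wide panel of teal fused glass, 120 mm tall, 8 mm thick, about 206 g. x along its width, y through its thickness, z up. It starts upright in one of the dowel rack's four bays (74 mm apart along y, any order), on rails 22 mm above the table, between dowels rising 55 mm above its lower edge. The panels (56, 86, 116, 146 mm wide) differ only in width.
- panel_c_mid (a point): Centre (half-way up) of the 116 mm wide panel of teal fused glass, 120 mm tall, 8 mm thick, about 278 g. x along its width, y through its thickness, z up. It starts upright in one of the dowel rack's four bays (74 mm apart along y, any order), on rails 22 mm above the table, between dowels rising 55 mm above its lower edge. The panels (56, 86, 116, 146 mm wide) differ only in width.
- panel_d_mid (a point): Centre (half-way up) of the 146 mm wide panel of teal fused glass, 120 mm tall, 8 mm thick, about 350 g. x along its width, y through its thickness, z up. It starts upright in one of the dowel rack's four bays (74 mm apart along y, any order), on rails 22 mm above the table, between dowels rising 55 mm above its lower edge. The panels (56, 86, 116, 146 mm wide) differ only in width.
- stand_a: Fixed oak stand for the 56 mm panel, 100 x 42 mm, 52 mm high, one of four in a row on the dark board (any order, about 74 mm apart). Origin: centre of its underside, 18 mm above the table; x along the groove, z up. Groove 76 mm long between closed ends, 13 mm wide; floor at z = 10 mm (seated panel's centre at 70), straight sides up to 38, flared to 31 mm at the top.
- stand_b: Fixed oak stand for the 86 mm panel, 130 x 42 mm, 52 mm high, one of four in a row on the dark board (any order, about 74 mm apart). Origin: centre of its underside, 18 mm above the table; x along the groove, z up. Groove 106 mm long between closed ends, 13 mm wide; floor at z = 10 mm (seated panel's centre at 70), straight sides up to 38, flared to 31 mm at the top.
- stand_c: Fixed oak stand for the 116 mm panel, 160 x 42 mm, 52 mm high, one of four in a row on the dark board (any order, about 74 mm apart). Origin: centre of its underside, 18 mm above the table; x along the groove, z up. Groove 136 mm long between closed ends, 13 mm wide; floor at z = 10 mm (seated panel's centre at 70), straight sides up to 38, flared to 31 mm at the top.
- stand_d: Fixed oak stand for the 146 mm panel, 190 x 42 mm, 52 mm high, one of four in a row on the dark board (any order, about 74 mm apart). Origin: centre of its underside, 18 mm above the table; x along the groove, z up. Groove 166 mm long between closed ends, 13 mm wide; floor at z = 10 mm (seated panel's centre at 70), straight sides up to 38, flared to 31 mm at the top.
- jar_low_mid (a point): Centre of a loose amber glass jar with black cap, 36 mm across, 55 mm tall, standing between the rack and the display board, on the side near the robot.
- jar_tall_mid (a point): Centre of a loose amber glass jar with black cap, 34 mm across, 80 mm tall, standing between the rack and the display board, on the far side.
Things that resemble listed ones, but are neither listed nor needed, are in the scene too. Leave any pink or red look-alike of the part that bears panel_b_mid alone. Leave any green look-alike of the part that bears panel_d_mid alone.

How it is judged:
By the outcome, as a careful person would: the job done as asked, in the order asked, and still so for the second after the job is handed in, with the robot touching nothing.
It also fails if it takes over 120 s, if anything falls off the work surface, if the arm or the gripper's body presses on something with over 40 N, if the wrist force passes 120 N, or if a joint passes its speed limit or range.

ROBOT

A 6-joint arm with a two-finger parallel gripper is mounted at the origin on the work surface. World frame = base frame: x ahead of the robot, y to its left, z up, the work surface at z = 0. Lengths are in m, angles in rad, forces in N, time in s.
With the tool pointing down it reaches from about 0.375 to 0.9 m from the base axis. Payload 3.1 kg.
Tool frame: the origin (TCP) lies midway between the tips of the shut fingers; the grasp point (between the pads) lies 19 mm behind it; x points along the fingers, z is the direction in which the jaws open and shut, and the axes are right-handed (so a half turn about x gives the same grasp; the last joint's range is limited). The gripper opens to 87 mm and grips with 3 to 60 N. Pads are 19 mm wide; open, the fingers measure 117 mm over their backs; the gripper's body (75 mm by 190 mm) begins 51 mm behind the grasp point.
Start: joints at [-1.397, 0.527, 1.433, -0, 1.181, -0.178], TCP at [0.216, -0.586, 0.223] pointing down, gripper open.
Joint ranges: [-3.08, 3.08], [-0.75, 2.2], [0.22, 2.44], [-1.43, 4.57], [0, 2.65], [-2.85, 2.85]. Speed limits (rad/s): [2.79, 2.79, 3.14, 3.14, 3.14, 3.14].

INTERFACE

Orientations are given as a unit quaternion [x, y, z, w].
In Python, from rig import robot, optics, workorder gives the robot as it stands.
- The arm moves only by the tool arm_command, never from a script. Its argument "plan" is a list of rows, each a list of 7 numbers: the shift along the tool's x, y, z in cm, then the turn, a rotation vector about the tool's x, y, z in rad, then the finger opening in cm, from 0 to 8.7. In form: [[x, y, z, ax, ay, az, gripper], ...]. A call has 1 to 12 rows; each row shifts and turns the pose as measured when the row begins, along the tool's axes as they then stand; what a row does not reach is not made up. A row lasts 1/8 s, in which the tool goes at most 62.5 mm and 10.7 degrees, less where a joint would pass 70% of its speed; a pose out of reach is approached as far as the arm can. A call with a gripper value outside its range is refused whole. The fingers move at their own pace and stop on an object; "grip_force" is the grip in N (left out, the last holds). Time passes only in rows, so rows that do not move let the fingers close. It gives the time, the measured TCP pose, the force and the opening at its end, in the units of the state.
- robot.get_obs(): the state, without advancing time (a new reading comes with each control period).
- optics.camera(name): name is "scene" or "top"; returns (picture, depth): 420x560x3 uint8, blue, green, red; 420x560 float32, m along the optical axis (not along the pixel's ray), 0 where there is no reading.
- optics.camera_info(name): a dict with "mtx" (3x3 intrinsics, pixels), "k1" (the pictures are not rectified: a ray, as slopes to the right and down, at radius r is drawn at 1 + k1 r^2 times it, then the intrinsics apply), "position" and "rotation" of the camera in the world. Camera axes: x right, y down, z forward; pixel columns grow to the right and rows downward; lengths in m; the calibration is good to about 2 mm. A picture is of the moment at which its call begins. camera_info takes no time and is no camera call.
- workorder.hand_in(): hands the job in, once; it reports no verdict.
The state is a dict: "time": time; "q": joint angles; "joint_velocities": joint speeds; "joint_torque": joint torques, N m; "position": TCP position; "tool_rot": TCP orientation; "ft_force": force on the tool from outside, world axes, zero at the start; "moment": the same for the moment, N m; "grip_width": finger opening in m.
Only numpy, scipy, OpenCV 4.12 (cv2) and the standard library are available. Lean on these libraries where they do the work, as an engineer would, in place of code of your own. Each camera call takes 0.05 s, during which the arm holds its last target. There are 200 camera calls.

## Working session

There is one attempt and no reset: what is moved stays moved. The work goes in short steps, Python scripts to look and compute and a tool call to move; the robot and the scene stay as the last step left them, time stands still between calls to the robot, and variables do not carry over. Pictures are saved under pics/ and viewed, about 12 in all and at most 16, crops included, and the job is handed in when it is done.

Besides the shell and the picture viewer there is one more tool, called after "Call:" by a JSON object that holds its "method" and its "body", one argument or row to a line. arm_command: Moves the arm, as the interface text tells. Its arguments: {"type":"object","properties":{"plan":{"type":"array"},"grip_force":{"type":"number"}},"required":["plan"]}

```bash
mkdir -p pics; ls; python3 - <<'E'
from rig import robot, optics
import cv2,numpy as np
o=robot.get_obs();print(o)
for n in ("scene","top"):
    p,d=optics.camera(n);cv2.imwrite(f"pics/{n}0.png",p);np.save(f"pics/{n}0.npy",d);print(n,optics.camera_info(n))
E
```

```text
pics
{'time': 0.0, 'q': array([-1.39651622e+00,  5.28452747e-01,  1.43391523e+00,  2.44341746e-06,
        1.18139290e+00, -1.78518807e-01]), 'joint_velocities': array([ 7.33435454e-06, -1.85300741e-04, -5.04132518e-04,  8.74375774e-04,
        3.88864185e-04,  4.52490662e-05]), 'joint_torque': array([-6.63067094e-04, -4.40045571e+01, -1.76588702e+01,  6.31577242e-02,
        5.80914749e-02, -1.49076363e-04]), 'position': array([ 0.2158406 , -0.58575977,  0.22157577]), 'tool_rot': array([ 0.40504173,  0.5805238 , -0.4039542 ,  0.57944311]), 'ft_force': array([ 0.29241534, -0.35851693, -0.71871082]), 'moment': array([-0.0143114 , -0.02487812,  0.03879145]), 'grip_width': 0.08681122116049471}
scene {'mtx': array([[382.75263011,   0.        , 282.6176697 ],
       [  0.        , 382.75263011, 212.10535624],
       [  0.        ,   0.        ,   1.        ]]), 'k1': -0.07334951836295676, 'position': array([ 1.06636298, -0.35440398,  0.70953461]), 'rotation': array([ 0.81398723,  0.43214678, -0.18939354, -0.33882745])}
top {'mtx': array([[380.40022758,   0.        , 287.25875755],
       [  0.        , 380.40022758, 206.37466001],
       [  0.        ,   0.        ,   1.        ]]), 'k1': -0.055656307600045966, 'position': array([ 0.42098247, -0.00720926,  0.96849361]), 'rotation': array([ 0.71135477, -0.70176291,  0.03222377, -0.02156006])}
```

View pics/top0.png

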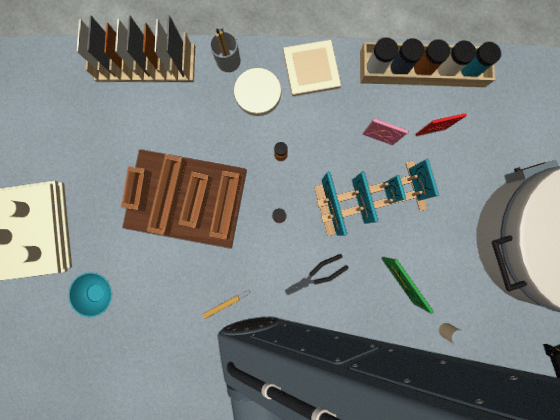

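View pics/scene0.png

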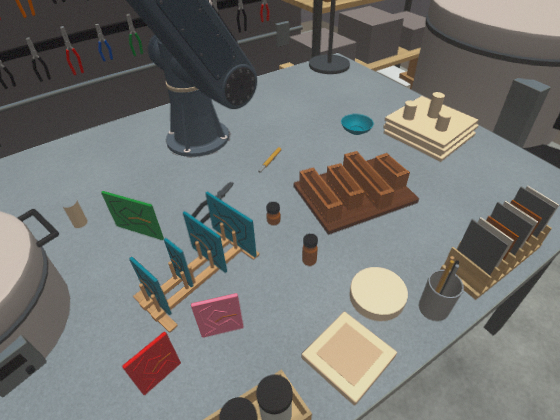

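The top view shows the rack at about (380,195) with four teal panels: far-left widest, then a second-widest, a narrow one and a mid one. The board is at (185,198) with four stands of different lengths, and the jars are at (281,151) and (279,215). The pink, red and green look-alikes lie outside the rack. Next I'll measure.

```bash
cat > h.py <<'E'
import numpy as np,cv2
from scipy.spatial.transform import Rotation as R
from rig import robot, optics
def rays(n,uv):
    i=optics.camera_info(n);uv=np.asarray(uv,np.float64).reshape(-1,1,2)
    s=cv2.undistortPoints(uv,i["mtx"],np.array([i["k1"],0,0,0,0.]))[:,0]
    v=np.c_[s,np.ones(len(s))]
    return np.array(i["position"]),R.from_quat(i["rotation"]).apply(v)
def plane(n,uv,z):
    p,v=rays(n,uv);return p+v*((z-p[2])/v[:,2])[:,None]
def cloud(n,d):
    h,w=d.shape;u,v=np.meshgrid(np.arange(w),np.arange(h))
    p,r=rays(n,np.c_[u.ravel(),v.ravel()])
    P=p+r*d.reshape(-1,1);P[d.ravel()<=0]=np.nan
    return P.reshape(h,w,3)
def rect(uv,n,z):
    P=plane(n,uv,z)[:,:2].astype(np.float32)
    b=cv2.boxPoints(cv2.minAreaRect(P));e=[b[1]-b[0],b[2]-b[1]]
    L=e[int(np.linalg.norm(e[1])>np.linalg.norm(e[0]))];L=L*np.sign(L[0])
    return b.mean(0),sorted(np.linalg.norm(x)*1e3 for x in e),np.degrees(np.arctan2(L[1],L[0]))
E
python3 - <<'E'
from h import *
np.set_printoptions(precision=4,suppress=True)
p=cv2.imread("pics/top0.png");d=np.load("pics/top0.npy");C=cloud("top",d);Z=C[...,2]
hsv=cv2.cvtColor(p,cv2.COLOR_BGR2HSV)
print("table z",np.nanmedian(Z[250:300,230:280]))
def comps(m,n,z,mn=25):
    k,l,s,c=cv2.connectedComponentsWithStats(m.astype(np.uint8))
    for j in range(1,k):
        if s[j,4]<mn: continue
        yx=np.argwhere(l==j);q=rect(yx[:,::-1],n,z);print(s[j,4],c[j].round(),q[0],np.round(q[1],1),round(q[2],1),"medZ",np.nanmedian(Z[l==j]).round(4))
roi=np.zeros(Z.shape,bool);roi[150:245,310:445]=1
teal=(hsv[...,0]>80)&(hsv[...,0]<105)&(hsv[...,1]>110)
print("panel tops");comps(roi&(Z>.132)&(Z<.155),"top",.142)
roi=np.zeros(Z.shape,bool);roi[140:255,110:255]=1
print("stand tops");comps(roi&(Z>.060)&(Z<.08),"top",.070)
for n,z in (("board",.018),):comps(roi&(Z>.008)&(Z<.08),"top",z)
roi=np.zeros(Z.shape,bool);roi[140:225,260:300]=1
print("jars");comps(roi&(Z>.03),"top",.06)
r=p[135:265,105:450];cv2.imwrite("pics/crop0.png",cv2.resize(r,None,fx=2.3,fy=2.3,interpolation=cv2.INTER_CUBIC))
E
```

```text
table z -0.0004537094448863188
panel tops
158 [431. 176.] [ 0.5543 -0.3384] [11.4 84.3] 15.2 medZ 0.1398
212 [369. 195.] [ 0.5092 -0.1987] [  9.9 114.2] 15.4 medZ 0.1406
266 [337. 203.] [ 0.4924 -0.1271] [  9. 144.] 15.7 medZ 0.1409
114 [400. 187.] [ 0.5303 -0.2678] [10.4 55.3] 16.0 medZ 0.1407
stand tops
912 [164. 194.] [0.5156 0.2721] [ 45.1 191. ] -10.7 medZ 0.0673
532 [133. 187.] [0.5291 0.3472] [ 46.6 101.1] -5.9 medZ 0.0677
662 [193. 199.] [0.5034 0.2023] [ 44.5 130.1] -12.7 medZ 0.0676
784 [224. 205.] [0.4921 0.1285] [ 43.5 160.1] -10.1 medZ 0.0674
9265 [183. 198.] [0.513  0.2477] [206.  300.5] 80.4 medZ 0.0309
jars
195 [281. 150.] [ 0.6272 -0.0023] [31.5 39.5] 0.9 medZ 0.0787
145 [279. 215.] [ 0.4706 -0.001 ] [28.7 31.1] 0.8 medZ 0.0545
```

View pics/crop0.png

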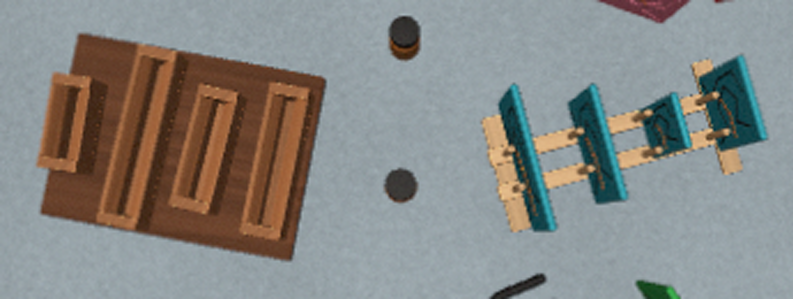

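The crop confirms it. Panels left to right are D, C, A, B, and stands left to right are A, D, B, C, with sizes within 2 mm of those given. Stand yaw has to be good to about 1°, so I'll refine it with averaged frames from both cameras.

```bash
cat > stands.py <<'E'
from h import *
np.set_printoptions(precision=4,suppress=True)
N=8
for n in ("top","scene"):
    D=[optics.camera(n)[1] for _ in range(N)]
    D=np.array(D);D[D<=0]=np.nan
    print(n,"noise",np.nanmedian(np.nanstd(D,0)))
    d=np.nan_to_num(np.nanmedian(D,0));np.save(f"pics/{n}avg.npy",d)
    C=cloud(n,d)
    f=4
    Z=cv2.resize(C[...,2].astype(np.float32),None,fx=f,fy=f,interpolation=cv2.INTER_LINEAR)
    X=cv2.resize(C[...,:2].astype(np.float32),None,fx=f,fy=f,interpolation=cv2.INTER_LINEAR)
    for name,lo,hi,box,zp in (("stand",.0635,.078,(.38,.64,.08,.40),.070),("panel",.1365,.152,(.38,.64,-.38,-.08),.142)):
        m=(Z>lo)&(Z<hi)&(X[...,0]>box[0])&(X[...,0]<box[1])&(X[...,1]>box[2])&(X[...,1]<box[3])
        k,l,s,_=cv2.connectedComponentsWithStats(m.astype(np.uint8))
        for j in range(1,k):
            if s[j,4]<250: continue
            uv=(np.argwhere(l==j)[:,::-1]+.5)/f-.5
            q=rect(uv,n,zp);print(name,s[j,4],q[0],np.round(q[1],1),round(q[2],2),"Z",np.median(Z[l==j]))
E
python3 stands.py
```

```text
top noise 0.0014814138
stand 11373 [0.5157 0.2723] [ 43.7 190.3] -10.81 Z 0.06800795
stand 6366 [0.5291 0.3481] [ 44.3 100.5] -5.92 Z 0.06829235
stand 9565 [0.4922 0.1288] [ 42.3 159.8] -10.06 Z 0.06806327
stand 8186 [0.5034 0.2027] [ 43.4 129.7] -12.61 Z 0.068212025
panel 1638 [ 0.5545 -0.3392] [ 8.9 83.5] 15.06 Z 0.1408126
panel 2409 [ 0.5088 -0.1992] [  8.7 112.4] 15.01 Z 0.14094439
panel 3171 [ 0.4924 -0.1272] [  8.  143.3] 15.72 Z 0.14105737
panel 1241 [ 0.5304 -0.2684] [ 8.5 54.6] 15.96 Z 0.14087184
scene noise 0.0016981456
stand 7840 [0.518  0.2718] [ 47.8 197.7] -11.75 Z 0.06877274
stand 4695 [0.5311 0.3475] [ 49.7 108.7] -7.38 Z 0.06917797
stand 5855 [0.5071 0.2016] [ 47.  136.7] -12.41 Z 0.068973005
stand 7154 [0.4955 0.1279] [ 45.9 166. ] -9.74 Z 0.069003046
panel 3109 [ 0.4969 -0.1287] [ 10.7 149.2] 15.67 Z 0.14170708
panel 2544 [ 0.5136 -0.2007] [ 10.4 117.1] 15.15 Z 0.14185625
panel 1485 [ 0.5335 -0.2696] [ 9.5 60.3] 15.72 Z 0.14290886
panel 2340 [ 0.5571 -0.3399] [ 8.9 88.5] 16.13 Z 0.14271642
  var = nanvar(a, axis=axis, dtype=dtype, out=out, ddof=ddof,
stands.py:8: RuntimeWarning: All-NaN slice encountered
  d=np.nan_to_num(np.nanmedian(D,0));np.save(f"pics/{n}avg.npy",d)
```

```bash
cat > go.py <<'E'
import sys
from h import *
np.set_printoptions(precision=3,suppress=True)
o=robot.get_obs();r=R.from_quat(o["tool_rot"]);M=r.as_matrix()
psi=np.degrees(np.arctan2(M[1,2],M[0,2]))
print("t",o["time"].__round__(2),"pos",o["position"],"psi",psi.round(2),"x",M[:,0],"q",o["q"],"F",o["ft_force"],"w",round(o["grip_width"],4))
# args: x y z psi -> final orientation, turn rotvec (rad), shift in FINAL tool axes (cm) and current axes
for a in zip(*[iter(map(float,sys.argv[1:]))]*4):
    s=np.radians(a[3]);zt=np.array([np.cos(s),np.sin(s),0]);xt=np.array([0,0,-1.]);T=np.c_[xt,np.cross(zt,xt),zt]
    rv=(r.inv()*R.from_matrix(T)).as_rotvec();d=np.array(a[:3])-o["position"]
    print("turn",rv,"| shift final axes",T.T@d*100,"| now axes",M.T@d*100)
E
python3 go.py .5304 -.2687 .25 105.7  .5304 -.2687 .25 -74.3
```

```text
t 0.9 pos [ 0.216 -0.586  0.223] psi -69.78 x [-0. -0. -1.] q [-1.396  0.527  1.433 -0.     1.181 -0.179] F [ 0.712 -0.179 -0.939] w 0.0868
turn [-3.063 -0.     0.   ] | shift final axes [ -2.744 -38.868  22.084] | now axes [ -2.745  40.486 -18.956]
turn [0.079 0.    0.   ] | shift final axes [ -2.744  38.868 -22.084] | now axes [ -2.745  40.486 -18.956]
```

Call:
{"method": "arm_command", "body": {
  "plan": [
    [-2.7,0,0,0.079,0,0,4],
    [0,4,-2.2,0,0,0,4],
    [0,4,-2.2,0,0,0,4],
    [0,4,-2.2,0,0,0,4],
    [0,4,-2.2,0,0,0,4],
    [0,4,-2.2,0,0,0,4],
    [0,4,-2.2,0,0,0,4],
    [0,4,-2.2,0,0,0,4],
    [0,4,-2.2,0,0,0,4],
    [0,4,-2.2,0,0,0,4],
    [0,0,0,0,0,0,4]
  ],
  "grip_force": 25
}}

```text
time: 2.28
position: [0.5194, -0.2934, 0.251]
tool_rot: [0.428, 0.56, -0.429, 0.564]
ft_force: [-0.4, 0.2, -0.5]
grip_width: 0.0401
```

```bash
python3 go.py .5304 -.2687 .25 -74.3 .5304 -.2687 .098 -74.3
```

```text
t 2.27 pos [ 0.519 -0.293  0.251] psi -74.66 x [ 0.004 -0.005 -1.   ] q [-0.701  0.456  1.478 -0.001  1.202  0.603] F [-0.422  0.183 -0.503] w 0.0401
turn [-0.006  0.005 -0.002] | shift final axes [ 0.101  1.728 -2.083] | now axes [ 0.094  1.714 -2.095]
turn [-0.006  0.005 -0.002] | shift final axes [15.301  1.728 -2.083] | now axes [15.294  1.681 -2.177]
```

Call:
{"method": "arm_command", "body": {
  "plan": [
    [0.1,1.7,-2.1,-0.006,0.005,-0.002,4],
    [0,0,0,0,0,0,4],
    [3,0,0,0,0,0,4],
    [3,0,0,0,0,0,4],
    [3,0,0,0,0,0,4]
  ]
}}

```text
time: 2.9
position: [0.5302, -0.2758, 0.1614]
tool_rot: [0.426, 0.559, -0.429, 0.567]
ft_force: [-0.5, -0.6, -0.1]
grip_width: 0.0398
```

```bash
python3 go.py .5304 -.2687 .098 -74.3; python3 - <<'E'
from h import *
p,d=optics.camera("scene");cv2.imwrite("pics/s1.png",cv2.resize(p[150:350,100:340],None,fx=2.5,fy=2.5))
E
```

```text
t 2.9 pos [ 0.53  -0.276  0.161] psi -74.44 x [ 0.006 -0.01  -1.   ] q [-0.664  0.562  1.57  -0.006  0.999  0.638] F [-0.548 -0.564 -0.147] w 0.0398
turn [-0.002  0.012 -0.003] | shift final axes [ 6.344  0.211 -0.674] | now axes [ 6.336  0.192 -0.748]
```

View pics/s1.png

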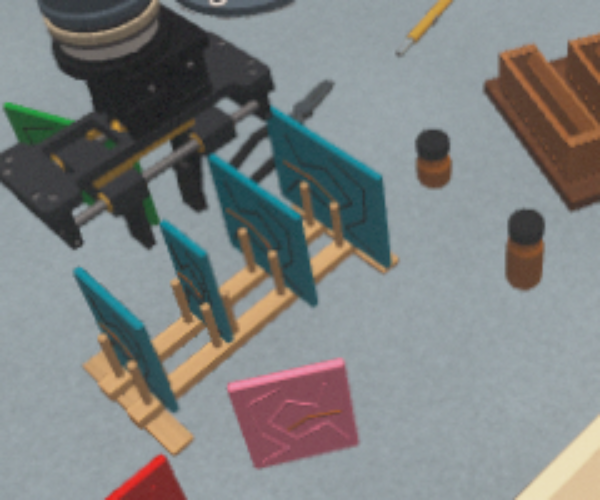

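The gripper hovers over panel A with its fingers straddling it, at (150,240) and (200,200). I'll correct by 7 mm, descend and close.

Call:
{"method": "arm_command", "body": {
  "plan": [
    [0,0.2,-0.7,-0.002,0.012,-0.003,4],
    [0,0,0,0,0,0,4],
    [2.2,0,0,0,0,0,4],
    [2.2,0,0,0,0,0,4],
    [2,0,0,0,0,0,4],
    [0,0,0,0,0,0,4]
  ]
}}

```text
time: 3.7
position: [0.5305, -0.2725, 0.0989]
tool_rot: [0.427, 0.561, -0.428, 0.565]
ft_force: [0.5, 0.2, -0.5]
grip_width: 0.04
```

```bash
python3 go.py .5304 -.2687 .098 -74.3
```

```text
t 3.7 pos [ 0.53  -0.273  0.099] psi -74.45 x [ 0.003 -0.004 -1.   ] q [-0.661  0.65   1.613 -0.002  0.874  0.639] F [ 0.487  0.209 -0.464] w 0.04
turn [-0.003  0.004 -0.002] | shift final axes [ 0.091  0.095 -0.368] | now axes [ 0.09   0.094 -0.369]
```

Call:
{"method": "arm_command", "body": {
  "plan": [
    [0.1,0.1,-0.37,-0.003,0.004,-0.002,4],
    [0,0,0,0,0,0,4],
    [0,0,0,0,0,0,0],
    [0,0,0,0,0,0,0],
    [0,0,0,0,0,0,0],
    [0,0,0,0,0,0,0]
  ]
}}

```text
time: 4.45
position: [0.5329, -0.2702, 0.1024]
tool_rot: [0.427, 0.561, -0.427, 0.567]
ft_force: [-0.6, 0.2, -0.2]
grip_width: 0.0079
```

```bash
python3 go.py .5304 -.2687 .098 -74.3
```

```text
t 4.45 pos [ 0.533 -0.27   0.102] psi -74.25 x [ 0.006 -0.005 -1.   ] q [-0.656  0.645  1.611 -0.001  0.878  0.641] F [-0.598  0.228 -0.25 ] w 0.0079
turn [ 0.001  0.007 -0.004] | shift final axes [ 0.437 -0.198 -0.21 ] | now axes [ 0.434 -0.199 -0.213]
```

```bash
cat > avg.py <<'E'
from h import *
P=[];Q=[];F=[]
for _ in range(6):
    optics.camera("top");o=robot.get_obs();P.append(o["position"]);Q.append(o["tool_rot"]);F.append(o["ft_force"])
P=np.array(P)*1e3;print("mean",P.mean(0).round(2),"sd",P.std(0).round(2),"F",np.mean(F,0).round(1),np.std(F,0).round(1),"sd rot",np.array(Q).std(0).round(4))
M=R.from_quat(Q).mean().as_matrix();print("psi",np.degrees(np.arctan2(M[1,2],M[0,2])).round(2),"tilt x",M[:2,0].round(4),"w",o["grip_width"])
E
python3 avg.py
```

```text
mean [ 532.87 -270.23  102.34] sd [0.02 0.02 0.01] F [-0.1 -0.2  0.6] [0.5 0.3 0.6] sd rot [0. 0. 0. 0.]
psi -74.25 tilt x [ 0.0059 -0.0053] w 0.007951161228572425
```

Call:
{"method": "arm_command", "body": {
  "plan": [
    [-1,0,0,0,0,0,0],
    [-2,0,0,0,0,0,0],
    [-3,0,0,0,0,0,0],
    [-3,0,0,0,0,0,0],
    [-3,0,0,0,0,0,0],
    [-3,0,0,0,0,0,0],
    [-1,0,0,0,0,0,0]
  ]
}}

```text
time: 5.62
position: [0.5306, -0.2686, 0.2673]
tool_rot: [0.426, 0.562, -0.427, 0.565]
ft_force: [0.3, -0.3, -1.7]
grip_width: 0.0082
```

```bash
python3 go.py .529 .3487 .255 -95.9; python3 avg.py
```

```text
t 5.62 pos [ 0.531 -0.269  0.267] psi -74.26 x [ 0.002 -0.003 -1.   ] q [-0.656  0.437  1.461 -0.001  1.239  0.64 ] F [ 0.281 -0.316 -1.722] w 0.0082
turn [ 0.378  0.003 -0.002] | shift final axes [  1.231  -6.505 -61.383] | now axes [  1.049  16.592 -59.458]
mean [ 529.62 -267.89  264.85] sd [0.64 0.43 1.59] F [-0.2  0.3 -1.2] [0.2 0.4 0.4] sd rot [0.    0.001 0.    0.001]
psi -74.26 tilt x [-0.0011 -0.0003] w 0.008080466796865894
```

Call:
{"method": "arm_command", "body": {
  "plan": [
    [0,0,-1,0.126,0,0,0],
    [0,0,-2,0.126,0,0,0],
    [0,-0.1,-3,0.126,0,0,0],
    [0,-0.4,-4,0,0,0,0],
    [0,-0.4,-4,0,0,0,0],
    [0,-0.4,-4,0,0,0,0],
    [0,-0.4,-4,0,0,0,0],
    [0,-0.4,-4,0,0,0,0],
    [0,-0.4,-4,0,0,0,0],
    [0,-0.4,-4,0,0,0,0],
    [0,-0.4,-4,0,0,0,0],
    [0,-0.4,-4,0,0,0,0]
  ]
}}

```text
time: 7.42
position: [0.523, 0.1647, 0.2505]
tool_rot: [-0.524, -0.478, 0.536, -0.458]
ft_force: [-0.2, 0.6, -2.5]
grip_width: 0.008
```

```bash
python3 go.py .531 .3485 .255 -95.9
```

```text
t 7.42 pos [0.523 0.165 0.25 ] psi -97.12 x [-0.03   0.01  -0.999] q [0.094 0.402 1.575 0.014 1.194 1.784] F [-0.177  0.564 -2.508] w 0.008
turn [-0.021 -0.007  0.031] | shift final axes [ -0.451  -1.089 -18.361] | now axes [ -0.288  -1.489 -18.336]
```

Call:
{"method": "arm_command", "body": {
  "plan": [
    [0,-0.4,-3.5,-0.021,-0.007,0.031,0],
    [0,-0.2,-4,0,0,0,0],
    [0,-0.2,-4,0,0,0,0],
    [0,-0.2,-3,0,0,0,0],
    [0,-0.1,-2,0,0,0,0],
    [0,0,-1,0,0,0,0]
  ]
}}

```text
time: 8.18
position: [0.5267, 0.3467, 0.2421]
tool_rot: [-0.52, -0.476, 0.529, -0.473]
ft_force: [0.2, -0.3, -0.7]
grip_width: 0.0078
```

```bash
python3 go.py .531 .3485 .255 -95.9;python3 avg.py
```

```text
t 8.18 pos [0.527 0.347 0.242] psi -95.69 x [-0.013 -0.006 -1.   ] q [ 0.405  0.521  1.385 -0.     1.25   2.075] F [ 0.19  -0.267 -0.727] w 0.0078
turn [0.004 0.007 0.012] | shift final axes [-1.285  0.405 -0.227] | now axes [-1.292  0.39  -0.217]
mean [527.09 345.77 242.73] sd [0.15 0.94 0.39] F [ 0.1 -0.1 -1.5] [0.5 0.6 0.2] sd rot [0.0003 0.0004 0.0002 0.0001]
psi -95.75 tilt x [-0.012  -0.0051] w 0.007965158278567211
```

Call:
{"method": "arm_command", "body": {
  "plan": [
    [2,0.4,-0.25,0.003,0.006,0.012,0],
    [2.5,0,0,0,0,0,0],
    [2.5,0,0,0,0,0,0],
    [1.2,0,0,0,0,0,0],
    [0,0,0,0,0,0,0]
  ]
}}

```text
time: 9.1
position: [0.5342, 0.343, 0.1619]
tool_rot: [0.529, 0.47, -0.525, 0.473]
ft_force: [0.8, 0.4, -1.9]
grip_width: 0.0077
```

```bash
python3 avg.py;python3 go.py .531 .3485 .155 -95.9; python3 - <<'E'
from h import *
p,d=optics.camera("scene");cv2.imwrite("pics/s2.png",cv2.resize(p[70:230,260:450],None,fx=3,fy=3))
p,d=optics.camera("top");cv2.imwrite("pics/t2.png",p)
E
```

```text
mean [534.98 343.8  163.35] sd [0.19 0.3  0.37] F [-0.1 -0.1 -1.3] [0.3 0.4 0.4] sd rot [0.0003 0.     0.0004 0.0001]
psi -96.3 tilt x [0.0088 0.0019] w 0.007875330324248541
t 9.4 pos [0.535 0.344 0.164] psi -96.28 x [ 0.009  0.002 -1.   ] q [ 0.397  0.606  1.466 -0.002  1.06   2.078] F [ 0.526 -0.202 -1.515] w 0.0079
turn [-0.007 -0.003 -0.009] | shift final axes [ 0.851 -0.438 -0.403] | now axes [ 0.849 -0.448 -0.397]
```

View pics/s2.png

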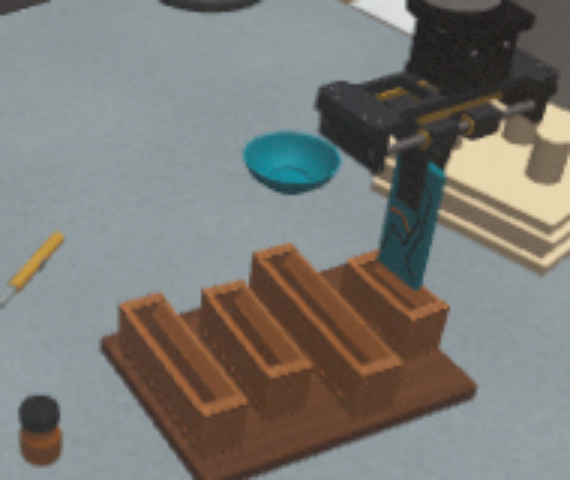

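The held panel (410,230) hangs just above stand A (400,300). I'll measure it against the TCP and the stand in the scene camera.

```bash
cat > held.py <<'E'
from h import *
# held panel from scene depth: face points in tool frame
np.set_printoptions(precision=2,suppress=True)
D=[];
for _ in range(6): p,d=optics.camera("scene");D.append(d)
D=np.array(D);D[D<=0]=np.nan;d=np.nan_to_num(np.nanmedian(D,0))
C=cloud("scene",d);o=robot.get_obs();M=R.from_quat(o["tool_rot"]).as_matrix();T=o["position"]
h=cv2.cvtColor(p,cv2.COLOR_BGR2HSV);teal=(h[...,0]>85)&(h[...,0]<105)&(h[...,1]>120)&(h[...,2]>30)
L=(C-T)@M*1e3   # tool coords mm
m=teal&(np.abs(L[...,2])<12)&(L[...,0]>-60)&(L[...,0]<95)&(np.abs(L[...,1])<85)
Q=L[m];Q=Q[~np.isnan(Q).any(1)]
A=np.c_[Q[:,:2],np.ones(len(Q))];c=np.linalg.lstsq(A,Q[:,2],rcond=None)[0]
print("n",len(Q),"face tool-z at TCP",c[2],"slopes dz/dx,dz/dy",c[:2].round(4))
print("tool x range",np.percentile(Q[:,0],[1,99]),"tool y range",np.percentile(Q[:,1],[1,50,99]))
lo=Q[(Q[:,0]>15)];b=np.arange(-85,86,10)
s=Q[(Q[:,0]>0)&(Q[:,0]<50)];print("y extents below TCP",s[:,1].min(),s[:,1].max())
for k in range(-80,81,20):
    s=Q[(np.abs(Q[:,1]-k)<5)]
    if len(s)>10:print("y",k,"bottom x",np.percentile(s[:,0],97))
E
python3 held.py; python3 avg.py
```

```text
n 183 face tool-z at TCP 1.8237607780690541 slopes dz/dx,dz/dy [ 0.02 -0.03]
tool x range [-41.86  72.32] tool y range [-24.4   13.24  26.47]
y extents below TCP -22.962811330656184 26.447908743020474
y -20 bottom x 71.67956731054177
y 0 bottom x 69.12403185601278
y 20 bottom x 68.28389659557479
mean [534.35 343.78 162.45] sd [0.02 0.02 0.01] F [-0.  -0.4 -1.2] [0.3 0.8 0.7] sd rot [0. 0. 0. 0.]
psi -96.28 tilt x [0.0073 0.0013] w 0.007933916963544362held.py:6: RuntimeWarning: All-NaN slice encountered
  D=np.array(D);D[D<=0]=np.nan;d=np.nan_to_num(np.nanmedian(D,0))
```

```bash
python3 go.py .531 .347 .125 -95.9
```

```text
t 10.1 pos [0.534 0.344 0.162] psi -96.28 x [ 0.007  0.001 -1.   ] q [ 0.397  0.607  1.467 -0.002  1.059  2.078] F [ 0.215 -0.184 -0.686] w 0.0079
turn [-0.007 -0.002 -0.007] | shift final axes [ 3.744 -0.368 -0.287] | now axes [ 3.742 -0.397 -0.277]
```

Call:
{"method": "arm_command", "body": {
  "plan": [
    [0.2,-0.4,-0.28,-0.007,-0.002,-0.007,0],
    [1.0,0,0,0,0,0,0],
    [1.0,0,0,0,0,0,0]
  ]
}}

```text
time: 10.48
position: [0.5308, 0.3475, 0.1398]
tool_rot: [0.525, 0.474, -0.524, 0.474]
ft_force: [-0.6, -0.2, -1.5]
grip_width: 0.0079
```

```bash
python3 avg.py;python3 go.py .531 .347 .110 -95.9
```

```text
mean [530.58 347.31 139.6 ] sd [0.56 0.21 0.92] F [ 0.3 -0.1 -1.4] [0.7 0.4 0.7] sd rot [0.5249 0.4739 0.5249 0.4738]
psi -95.85 tilt x [-0.0001  0.0002] w 0.007671537810687071
t 10.78 pos [0.531 0.348 0.141] psi -95.86 x [ 0.002  0.001 -1.   ] q [0.404 0.636 1.482 0.    1.022 2.076] F [ 1.058 -0.094 -0.489] w 0.0077
turn [ 0.001 -0.001 -0.002] | shift final axes [ 3.075 -0.025  0.063] | now axes [ 3.075 -0.031  0.066]
```

Call:
{"method": "arm_command", "body": {
  "plan": [
    [0.6,0,0.06,0,0,0,0],
    [0.6,0,0,0,0,0,0],
    [0.6,0,0,0,0,0,0]
  ]
}}

```text
time: 11.15
position: [0.5324, 0.3477, 0.1231]
tool_rot: [0.527, 0.473, -0.523, 0.474]
ft_force: [-0.7, 0.7, -1.3]
grip_width: 0.0081
```

```bash
python3 avg.py;python3 go.py .531 .347 .110 -95.9
```

```text
mean [532.16 347.63 122.87] sd [0.09 0.02 0.43] F [ 0.3  0.7 -1.6] [0.4 0.6 0.3] sd rot [0.     0.     0.0001 0.0001]
psi -95.88 tilt x [0.0042 0.0027] w 0.007523606391641258
t 11.45 pos [0.532 0.348 0.123] psi -95.88 x [ 0.005  0.003 -1.   ] q [0.403 0.658 1.494 0.001 0.984 2.076] F [-0.1    0.265 -1.736] w 0.0075
turn [ 0.    -0.003 -0.004] | shift final axes [ 1.34  -0.124  0.075] | now axes [ 1.339 -0.13   0.079]
```

Call:
{"method": "arm_command", "body": {
  "plan": [
    [0.5,-0.1,0,0,-0.003,-0.004,0],
    [0.5,0,0,0,0,0,0],
    [0.3,0,0,0,0,0,0]
  ]
}}

```text
time: 11.82
position: [0.5317, 0.3479, 0.1103]
tool_rot: [0.525, 0.474, -0.524, 0.474]
ft_force: [-0.2, 0.8, -1.7]
grip_width: 0.0079
```

```bash
python3 avg.py;python3 go.py .531 .347 .105 -95.9
```

```text
mean [531.66 347.92 110.34] sd [0.03 0.01 0.24] F [ 0.3  1.3 -1.7] [0.2 0.3 0.4] sd rot [0. 0. 0. 0.]
psi -95.87 tilt x [0.0012 0.0004] w 0.007886662924761726
t 12.12 pos [0.532 0.348 0.111] psi -95.87 x [ 0.001  0.    -1.   ] q [ 0.404  0.676  1.5   -0.     0.964  2.077] F [ 0.295  0.897 -1.212] w 0.0079
turn [ 0.001 -0.001 -0.001] | shift final axes [ 0.565 -0.061  0.1  ] | now axes [ 0.565 -0.062  0.1  ]
```

Call:
{"method": "arm_command", "body": {
  "plan": [
    [0.3,0,0.05,0,0,0,0],
    [0.2,0,0,0,0,0,0]
  ]
}}

```text
time: 12.38
position: [0.5322, 0.3479, 0.1083]
tool_rot: [0.526, 0.473, -0.524, 0.474]
ft_force: [-4.9, -1.4, 14.2]
grip_width: 0.0082
```

```bash
python3 avg.py
```

```text
mean [532.14 347.88 108.32] sd [0.01 0.02 0.01] F [-2.3 -0.4  8.5] [0.4 0.2 0.3] sd rot [0. 0. 0. 0.]
psi -95.87 tilt x [0.0033 0.0015] w 0.00779873119902174
```

Call:
{"method": "arm_command", "body": {
  "plan": [
    [-0.1,0,0,0,0,0,1.5],
    [0.05,0,0,0,0,0,3],
    [0,0,0,0,0,0,3],
    [-2,0,0,0,0,0,3],
    [-3,0,0,0,0,0,3],
    [-3,0,0,0,0,0,3],
    [-2,0,2,0,0,0,3],
    [0,0,4,0,0,0,3],
    [0,0,5,0,0,0,3],
    [0,0,5,0,0,0,3],
    [0,0,5,0,0,0,3],
    [0,0,5,0,0,0,3]
  ]
}}

```text
time: 14.18
position: [0.5063, 0.0839, 0.2101]
tool_rot: [0.524, 0.474, -0.522, 0.477]
ft_force: [1.1, 0.6, -0.5]
grip_width: 0.0299
```

```bash
python3 go.py .5542 -.341 .20 -74.4; python3 - <<'E'
from h import *
p,d=optics.camera("scene");cv2.imwrite("pics/s3.png",cv2.resize(p[70:230,260:450],None,fx=3,fy=3))
E
```

```text
t 14.18 pos [0.506 0.084 0.21 ] psi -95.4 x [ 0.005 -0.001 -1.   ] q [-0.053  0.393  1.727 -0.001  1.016  1.613] F [ 1.062  0.644 -0.517] w 0.0299
turn [-0.366  0.002 -0.005] | shift final axes [ 1.005 -6.815 42.217] | now axes [ 1.09   8.76  41.854]
```

View pics/s3.png

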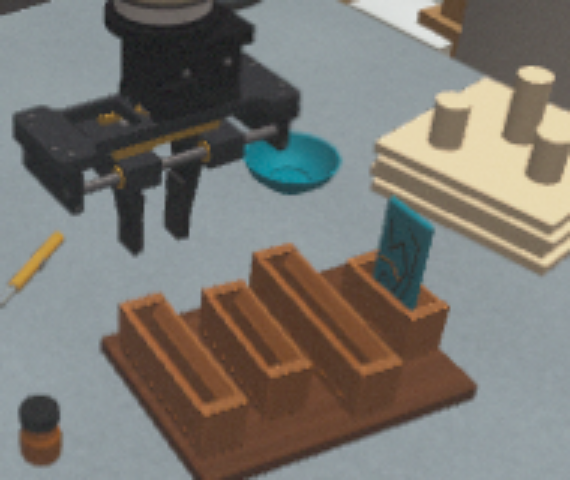

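Panel A stands in stand A (405,250). Next is panel B.

Call:
{"method": "arm_command", "body": {
  "plan": [
    [0,0,0,-0.183,0,0,4],
    [0,0,0,-0.183,0,0,4],
    [0,-0.8,4.8,0,0,0,4],
    [0,-0.8,4.8,0,0,0,4],
    [0,-0.8,4.8,0,0,0,4],
    [0,-0.8,4.8,0,0,0,4],
    [0,-0.8,4.8,0,0,0,4],
    [0,-0.8,4.8,0,0,0,4],
    [0,-0.8,4.8,0,0,0,4],
    [0,-0.8,4.8,0,0,0,4],
    [0,-0.8,4.0,0,0,0,4],
    [0,0,0,0,0,0,4]
  ]
}}

```text
time: 15.72
position: [0.5543, -0.3645, 0.2091]
tool_rot: [0.425, 0.563, -0.427, 0.566]
ft_force: [-0.1, 0.2, 1.1]
grip_width: 0.04
```

```bash
python3 go.py .5542 -.341 .165 -74.4
```

```text
t 15.72 pos [ 0.554 -0.364  0.209] psi -74.11 x [ 0.001 -0.006 -1.   ] q [-0.748  0.593  1.346 -0.004  1.198  0.547] F [-0.097  0.152  1.143] w 0.04
turn [0.005 0.006 0.001] | shift final axes [ 4.407  0.62  -2.266] | now axes [ 4.393  0.634 -2.288]
```

Call:
{"method": "arm_command", "body": {
  "plan": [
    [1,0.6,-2.3,0.005,0.006,0.001,4],
    [2,0,0,0,0,0,4],
    [1,0,0,0,0,0,4]
  ]
}}

```text
time: 16.1
position: [0.5536, -0.338, 0.1677]
tool_rot: [0.428, 0.564, -0.427, 0.562]
ft_force: [0.1, 0.5, 0.5]
grip_width: 0.0401
```

```bash
python3 go.py .5542 -.341 .100 -74.4
```

```text
t 16.1 pos [ 0.554 -0.338  0.168] psi -74.42 x [-0.     0.003 -1.   ] q [-0.721  0.621  1.42   0.002  1.102  0.577] F [0.055 0.517 0.459] w 0.0401
turn [-0.    -0.003 -0.   ] | shift final axes [ 6.769 -0.026  0.307] | now axes [ 6.768 -0.028  0.325]
```

Call:
{"method": "arm_command", "body": {
  "plan": [
    [2.2,0,0.3,0,-0.003,0,4],
    [2.2,0,0,0,0,0,4],
    [2.2,0,0,0,0,0,4],
    [0,0,0,0,0,0,4]
  ]
}}

```text
time: 16.6
position: [0.5548, -0.3373, 0.0996]
tool_rot: [0.427, 0.564, -0.427, 0.563]
ft_force: [0.1, 0.0, -0.0]
grip_width: 0.0399
```

```bash
python3 avg.py;  python3 go.py .5542 -.341 .100 -74.4
```

```text
mean [ 556.35 -339.02  102.16] sd [0.35 0.52 0.67] F [-0.  -0.1 -0.2] [0.5 0.3 0.2] sd rot [0.     0.0006 0.0001 0.0005]
psi -74.29 tilt x [ 0.0034 -0.0021] w 0.03987717745580578
t 16.9 pos [ 0.556 -0.339  0.103] psi -74.3 x [ 0.004 -0.003 -1.   ] q [-0.719  0.704  1.463  0.001  0.97   0.577] F [ 0.89   0.192 -0.296] w 0.0399
turn [ 0.002  0.004 -0.003] | shift final axes [ 0.263 -0.261  0.088] | now axes [ 0.262 -0.262  0.087]
```

Call:
{"method": "arm_command", "body": {
  "plan": [
    [0.26,-0.26,0.09,0,0.004,-0.003,3],
    [0.1,0,0,0,0,0,1],
    [0.0,0,0,0,0,0,0],
    [0,0,0,0,0,0,0],
    [0,0,0,0,0,0,0]
  ]
}}

```text
time: 17.52
position: [0.5545, -0.3418, 0.1002]
tool_rot: [0.427, 0.563, -0.427, 0.564]
ft_force: [-0.4, 0.3, -0.2]
grip_width: 0.0076
```

```bash
python3 avg.py;  python3 go.py .5542 -.341 .100 -74.4
```

```text
mean [ 554.51 -341.78  100.2 ] sd [0.01 0.01 0.01] F [ 0.3 -0.3 -0.2] [0.4 0.4 0.3] sd rot [0. 0. 0. 0.]
psi -74.32 tilt x [ 0.0017 -0.0011] w 0.007486221172545646
t 17.82 pos [ 0.555 -0.342  0.1  ] psi -74.32 x [ 0.002 -0.001 -1.   ] q [-0.724  0.708  1.463  0.     0.969  0.573] F [ 0.455 -1.037 -0.612] w 0.0075
turn [ 0.001  0.001 -0.001] | shift final axes [ 0.02  -0.008 -0.083] | now axes [ 0.019 -0.008 -0.083]
```

Call:
{"method": "arm_command", "body": {
  "plan": [
    [-1,0,0,0,0,0,0],
    [-2,0,0,0,0,0,0],
    [-3,0,0,0,0,0,0],
    [-3,0,0,0,0,0,0],
    [-3,0,0,0,0,0,0],
    [-3,0,0,0,0,0,0],
    [-1,0,0,0.1,0,0,0],
    [0,0,0,0.13,0,0,0],
    [0,0,0,0.13,0,0,0],
    [0,0,0,0.13,0,0,0]
  ]
}}

```text
time: 19.08
position: [0.5521, -0.3391, 0.2674]
tool_rot: [0.554, 0.44, -0.554, 0.438]
ft_force: [-0.1, -0.7, -2.1]
grip_width: 0.008
```

```bash
python3 go.py .5034 .202 .255 -102.6
```

```text
t 19.07 pos [ 0.552 -0.339  0.267] psi -103.28 x [-0.002  0.003 -1.   ] q [-0.723  0.518  1.317  0.001  1.311  1.079] F [-0.131 -0.683 -2.122] w 0.008
turn [-0.012 -0.002  0.003] | shift final axes [  1.244 -16.559 -51.748] | now axes [  1.408 -17.169 -51.545]
```

Call:
{"method": "arm_command", "body": {
  "plan": [
    [0,-0.5,-1.5,-0.012,-0.002,0.003,0],
    [0,-1,-3,0,0,0,0],
    [0,-1.4,-4.5,0,0,0,0],
    [0,-1.5,-4.8,0,0,0,0],
    [0,-1.5,-4.8,0,0,0,0],
    [0,-1.5,-4.8,0,0,0,0],
    [0,-1.5,-4.8,0,0,0,0],
    [0,-1.5,-4.8,0,0,0,0],
    [0,-1.5,-4.8,0,0,0,0],
    [0,-1.4,-4.5,0,0,0,0],
    [0,-1.1,-3.5,0,0,0,0],
    [0,-0.5,-2,0,0,0,0]
  ]
}}

```text
time: 20.58
position: [0.4908, 0.1851, 0.2712]
tool_rot: [0.545, 0.455, -0.543, 0.449]
ft_force: [-0.5, -0.2, -3.2]
grip_width: 0.0076
```

```bash
python3 avg.py; python3 go.py .5034 .202 .16 -102.6
```

```text
mean [491.67 183.87 271.16] sd [0.74 1.88 0.1 ] F [ 0.1  0.  -2.1] [0.5 0.8 0.3] sd rot [0.0004 0.001  0.0007 0.0004]
psi -100.66 tilt x [-0.0026  0.0078] w 0.008050487775039975
t 20.88 pos [0.493 0.182 0.271] psi -100.86 x [-0.002  0.007 -1.   ] q [0.136 0.335 1.622 0.008 1.187 1.894] F [-0.698 -0.054 -2.049] w 0.0081
turn [ 0.03  -0.006  0.004] | shift final axes [11.104  0.613 -2.2  ] | now axes [11.115  0.719 -2.111]
```

Call:
{"method": "arm_command", "body": {
  "plan": [
    [0,0.6,-2.2,0.03,-0.006,0.004,0],
    [2.5,0,0,0,0,0,0],
    [3,0,0,0,0,0,0],
    [3,0,0,0,0,0,0],
    [1.5,0,0,0,0,0,0]
  ]
}}

```text
time: 21.5
position: [0.5064, 0.1973, 0.1706]
tool_rot: [0.555, 0.439, -0.552, 0.442]
ft_force: [-0.8, 0.5, -1.7]
grip_width: 0.0079
```

```bash
python3 avg.py; python3 go.py .5034 .202 .15 -102.6
```

```text
mean [507.01 197.72 171.63] sd [0.94 0.52 1.43] F [-0.3 -0.3 -2.1] [0.7 0.4 0.6] sd rot [0.0008 0.0004 0.001  0.0006]
psi -102.98 tilt x [0.0076 0.0001] w 0.00782197671727462
t 21.8 pos [0.508 0.198 0.173] psi -102.95 x [ 0.011  0.001 -1.   ] q [ 0.168  0.483  1.692 -0.001  0.956  1.965] F [-0.026  0.508 -2.311] w 0.0078
turn [-0.006 -0.003 -0.011] | shift final axes [ 2.323 -0.535 -0.249] | now axes [ 2.318 -0.561 -0.239]
```

Call:
{"method": "arm_command", "body": {
  "plan": [
    [0.7,-0.55,-0.25,-0.006,-0.003,-0.01,0],
    [1,0,0,0,0,0,0],
    [1,0,0,0,0,0,0]
  ]
}}

```text
time: 22.18
position: [0.5047, 0.2027, 0.1471]
tool_rot: [0.553, 0.441, -0.55, 0.443]
ft_force: [-0.5, -0.0, -2.0]
grip_width: 0.0081
```

```bash
python3 avg.py; python3 held.py 2>/dev/null; python3 go.py .5034 .202 .12 -102.6
```

```text
mean [504.14 202.5  146.73] sd [0.53 0.06 0.7 ] F [-0.1 -0.1 -2. ] [0.6 0.4 0.6] sd rot [0.0004 0.0002 0.0004 0.0002]
psi -102.58 tilt x [0.0035 0.0007] w 0.007553609090944014
n 353 face tool-z at TCP 1.8520361477740954 slopes dz/dx,dz/dy [ 0.01 -0.01]
tool x range [-43.94  69.53] tool y range [-37.92  22.9   44.03]
y extents below TCP -38.12367469866368 44.48621982903855
y -40 bottom x 51.98957819621454
y -20 bottom x 69.1397375399967
y 0 bottom x 67.04189485573326
y 20 bottom x 66.28150423460005
y 40 bottom x 65.22073953717074
t 22.77 pos [0.505 0.203 0.148] psi -102.58 x [ 0.005  0.001 -1.   ] q [0.176 0.52  1.714 0.    0.902 1.966] F [ 0.044 -0.279 -1.539] w 0.0081
turn [ 0.    -0.002 -0.005] | shift final axes [ 2.777 -0.12   0.085] | now axes [ 2.776 -0.134  0.091]
```

Call:
{"method": "arm_command", "body": {
  "plan": [
    [0.7,-0.1,0.08,0,-0.002,-0.005,0],
    [0.7,0,0,0,0,0,0],
    [0.7,0,0,0,0,0,0],
    [0.6,0,0,0,0,0,0],
    [0.5,0,0,0,0,0,0]
  ]
}}

```text
time: 23.4
position: [0.5036, 0.2019, 0.1135]
tool_rot: [-0.552, -0.442, 0.552, -0.442]
ft_force: [-0.4, 0.9, -1.7]
grip_width: 0.0078
```

```bash
python3 avg.py; python3 go.py .5034 .202 .106 -102.6
```

```text
mean [503.57 201.93 113.8 ] sd [0.33 0.08 0.51] F [ 0.   0.1 -2.2] [0.3 0.5 0.9] sd rot [0.5518 0.4423 0.5518 0.4421]
psi -102.59 tilt x [-0.0003  0.0002] w 0.008132901448577848
t 23.7 pos [0.504 0.202 0.114] psi -102.59 x [ 0.001  0.    -1.   ] q [0.175 0.573 1.738 0.    0.83  1.965] F [ 0.488 -0.272 -1.732] w 0.0081
turn [ 0.    -0.001 -0.001] | shift final axes [ 0.84  -0.058  0.016] | now axes [ 0.84  -0.058  0.016]
```

Call:
{"method": "arm_command", "body": {
  "plan": [
    [0.4,0,0,0,0,0,0],
    [0.3,0,0,0,0,0,0]
  ]
}}

```text
time: 23.95
position: [0.5045, 0.2021, 0.1077]
tool_rot: [0.553, 0.442, -0.551, 0.443]
ft_force: [-0.6, -0.2, -2.5]
grip_width: 0.0078
```

```bash
python3 avg.py
```

```text
mean [504.4  202.1  107.62] sd [0.11 0.03 0.17] F [ 0.   0.2 -2. ] [0.2 0.4 0.5] sd rot [0.0001 0.     0.0001 0.    ]
psi -102.58 tilt x [0.0021 0.0006] w 0.007523918234647995
```

Call:
{"method": "arm_command", "body": {
  "plan": [
    [0.15,0,0,0,0,0,0],
    [0.15,0,0,0,0,0,0]
  ]
}}

```text
time: 24.5
position: [0.5049, 0.2022, 0.1061]
tool_rot: [0.553, 0.442, -0.551, 0.443]
ft_force: [-2.8, -0.9, 15.1]
grip_width: 0.008
```

```bash
python3 avg.py
```

```text
mean [504.86 202.2  106.14] sd [0.01 0.01 0.02] F [-1.6 -0.4  6.5] [0.5 0.2 0.1] sd rot [0. 0. 0. 0.]
psi -102.58 tilt x [0.0035 0.0008] w 0.007989225713155851
```

Floor contact at the predicted height. I'll release B and move on to C.

Call:
{"method": "arm_command", "body": {
  "plan": [
    [-0.1,0,0,0,0,0,1.5],
    [0.05,0,0,0,0,0,3],
    [0,0,0,0,0,0,3],
    [-2,0,0,0,0,0,3],
    [-3,0,0,0,0,0,3],
    [-3,0,0,0,0,0,3],
    [-2,0,2,0,0,0,3],
    [0,0,4,0,0,0,3],
    [0,0,4,-0.16,0,0,3],
    [0,0,4,-0.16,0,0,4],
    [0,0,4,-0.16,0,0,4],
    [0,0,2,0,0,0,4]
  ]
}}

```text
time: 26.3
position: [0.491, 0.0017, 0.2093]
tool_rot: [0.427, 0.563, -0.423, 0.567]
ft_force: [-0.5, 0.2, 0.2]
grip_width: 0.0398
```

```bash
python3 go.py .5086 -.201 .19 -74.7; python3 - <<'E'
from h import *
p,d=optics.camera("scene");cv2.imwrite("pics/s4.png",cv2.resize(p[70:330,130:450],None,fx=2,fy=2))
E
```

```text
t 26.3 pos [0.491 0.002 0.209] psi -73.89 x [ 0.006  0.001 -1.   ] q [-0.226  0.365  1.781  0.002  0.989  1.062] F [-0.55   0.176  0.227] w 0.0398
turn [ 0.014  0.001 -0.006] | shift final axes [ 1.928 -3.648 20.013] | now axes [ 1.927 -3.944 19.957]
```

View pics/s4.png

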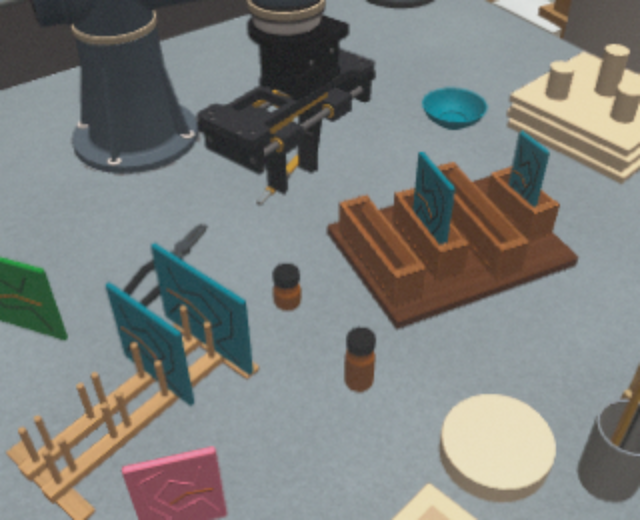

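A (530,170) and B (435,198) stand in their grooves and both jars are undisturbed. Next is C.

Call:
{"method": "arm_command", "body": {
  "plan": [
    [0,-0.7,3.5,0.014,0.001,-0.006,4],
    [0,-0.8,4.4,0,0,0,4],
    [0,-0.8,4.4,0,0,0,4],
    [0,-0.7,4,0,0,0,4],
    [0,-0.4,2,0,0,0,4],
    [2,0,0,0,0,0,4],
    [2,0,0,0,0,0,4]
  ]
}}

```text
time: 27.22
position: [0.5097, -0.1882, 0.1692]
tool_rot: [0.43, 0.56, -0.429, 0.563]
ft_force: [0.1, 1.0, -0.4]
grip_width: 0.0403
```

```bash
python3 avg.py; python3 go.py .5086 -.201 .10 -74.7
```

```text
mean [ 509.32 -187.85  168.87] sd [0.83 0.52 1.31] F [ 0.1 -0.   0.3] [0.2 0.2 0.8] sd rot [0.0001 0.0009 0.0001 0.001 ]
psi -74.77 tilt x [0.003  0.0002] w 0.040466807493921814
t 27.52 pos [ 0.51  -0.189  0.17 ] psi -74.76 x [ 0.006 -0.002 -1.   ] q [-0.56   0.487  1.694  0.002  0.955  0.743] F [ 0.263 -0.137  0.512] w 0.0405
turn [-0.001  0.003 -0.005] | shift final axes [ 7.041 -0.5    1.147] | now axes [ 7.042 -0.536  1.124]
```

Call:
{"method": "arm_command", "body": {
  "plan": [
    [0,-0.52,1.14,0,0.003,-0.005,4],
    [2,0,0,0,0,0,4],
    [2.2,0,0,0,0,0,4],
    [2.2,0,0,0,0,0,4],
    [0.3,0,0,0,0,0,4]
  ]
}}

```text
time: 28.15
position: [0.5119, -0.2063, 0.1064]
tool_rot: [0.429, 0.558, -0.429, 0.566]
ft_force: [0.6, 0.3, 0.8]
grip_width: 0.0403
```

```bash
python3 avg.py; python3 go.py .5086 -.201 .10 -74.7
```

```text
mean [ 512.91 -206.54  107.78] sd [0.24 0.12 0.46] F [0.2 0.1 0.2] [0.4 0.3 0.6] sd rot [0.     0.0003 0.0001 0.0003]
psi -74.73 tilt x [ 0.0116 -0.0088] w 0.03999711803091112
t 28.45 pos [ 0.513 -0.206  0.108] psi -74.72 x [ 0.012 -0.009 -1.   ] q [-0.584  0.589  1.727 -0.001  0.81   0.721] F [ 0.454 -0.263 -0.391] w 0.04
turn [-0.     0.012 -0.009] | shift final axes [ 0.811 -0.285 -0.631] | now axes [ 0.801 -0.293 -0.64 ]
```

Call:
{"method": "arm_command", "body": {
  "plan": [
    [0.8,-0.29,-0.64,0,0.012,-0.009,4],
    [0.1,0,0,0,0,0,4]
  ]
}}

```text
time: 28.7
position: [0.5087, -0.2007, 0.0995]
tool_rot: [0.429, 0.562, -0.429, 0.562]
ft_force: [-0.4, 0.2, 0.6]
grip_width: 0.0396
```

```bash
python3 avg.py; python3 go.py .5086 -.201 .10 -74.7
```

```text
mean [ 509.39 -201.37   99.86] sd [0.14 0.14 0.12] F [ 0.   0.  -0.7] [0.5 0.6 0.4] sd rot [0.     0.0001 0.     0.0001]
psi -74.71 tilt x [ 0.0023 -0.0012] w 0.039946572725016796
t 29.0 pos [ 0.509 -0.201  0.1  ] psi -74.72 x [ 0.002 -0.001 -1.   ] q [-0.581  0.601  1.736  0.     0.802  0.723] F [-0.552 -0.643 -0.133] w 0.0399
turn [-0.     0.002 -0.002] | shift final axes [-0.004 -0.072 -0.07 ] | now axes [-0.004 -0.072 -0.07 ]
```

Call:
{"method": "arm_command", "body": {
  "plan": [
    [0,-0.07,-0.07,0,0.002,-0.002,2],
    [0,0,0,0,0,0,0],
    [0,0,0,0,0,0,0],
    [0,0,0,0,0,0,0],
    [0,0,0,0,0,0,0]
  ],
  "grip_force": 30
}}

```text
time: 29.62
position: [0.5087, -0.201, 0.1001]
tool_rot: [0.429, 0.562, -0.429, 0.562]
ft_force: [0.5, -0.2, -0.5]
grip_width: 0.0077
```

```bash
python3 avg.py; python3 go.py .4922 .128 .27 -100.1
```

```text
mean [ 508.64 -201.07  100.1 ] sd [0.02 0.01 0.01] F [-0.3 -0.1  0.1] [0.6 0.6 0.7] sd rot [0. 0. 0. 0.]
psi -74.73 tilt x [0.     0.0002] w 0.0077951151632515234
t 29.93 pos [ 0.509 -0.201  0.1  ] psi -74.73 x [ 0.  0. -1.] q [-0.581  0.601  1.736  0.     0.805  0.723] F [-0.033  0.613  0.771] w 0.0078
turn [ 0.443 -0.    -0.   ] | shift final axes [-16.991  -7.392 -32.108] | now axes [-16.985   7.081 -32.18 ]
```

Call:
{"method": "arm_command", "body": {
  "plan": [
    [-1,0,0,0,0,0,0],
    [-2,0,0,0,0,0,0],
    [-3,0,0,0,0,0,0],
    [-3,0,0,0,0,0,0],
    [-3,0,0,0,0,0,0],
    [-3,0,0,0,0,0,0],
    [-1,0,0,0.1,0,0,0],
    [0,0,0,0.12,0,0,0],
    [0,0,0,0.12,0,0,0],
    [0,0,0,0.09,0,0,0]
  ]
}}

```text
time: 31.18
position: [0.5047, -0.1981, 0.2664]
tool_rot: [-0.542, -0.457, 0.543, -0.451]
ft_force: [0.6, 0.3, -2.9]
grip_width: 0.0077
```

```bash
python3 avg.py; python3 go.py .4922 .128 .27 -100.1
```

```text
mean [ 504.87 -198.23  266.17] sd [0.16 0.13 0.07] F [-0.3 -0.3 -3.1] [0.4 0.5 0.2] sd rot [0.0005 0.0006 0.0006 0.0007]
psi -99.98 tilt x [-0.0067  0.0052] w 0.007917800748512047
t 31.48 pos [ 0.505 -0.198  0.266] psi -99.92 x [-0.006  0.005 -1.   ] q [-0.581  0.369  1.581  0.001  1.2    1.163] F [-0.53  -0.078 -3.298] w 0.0079
turn [ 0.003 -0.004  0.007] | shift final axes [ -0.39   -6.994 -31.91 ] | now axes [ -0.218  -6.898 -31.933]
```

Call:
{"method": "arm_command", "body": {
  "plan": [
    [0,-0.3,-1.5,0.003,-0.004,0.007,0],
    [0,-0.7,-3,0,0,0,0],
    [0,-1,-4.5,0,0,0,0],
    [0,-1,-4.5,0,0,0,0],
    [0,-1,-4.5,0,0,0,0],
    [0,-1,-4.5,0,0,0,0],
    [0,-0.9,-4,0,0,0,0],
    [0,-0.7,-3,0,0,0,0],
    [0,-0.4,-1.5,0,0,0,0],
    [0,0,0,0,0,0,0]
  ]
}}

```text
time: 32.72
position: [0.485, 0.1359, 0.2665]
tool_rot: [0.542, 0.456, -0.54, 0.455]
ft_force: [0.8, -0.5, -2.7]
grip_width: 0.0078
```

```bash
python3 avg.py; python3 go.py .4922 .128 .165 -100.1
```

```text
mean [485.71 134.31 266.49] sd [0.3  0.48 0.02] F [-0.4  0.  -2.9] [0.3 0.2 0.3] sd rot [0.0003 0.0003 0.0002 0.0003]
psi -99.99 tilt x [0.0002 0.003 ] w 0.007732608231112059
t 33.02 pos [0.486 0.134 0.267] psi -100.05 x [ 0.     0.003 -1.   ] q [0.045 0.309 1.677 0.003 1.155 1.79 ] F [ 0.065  0.115 -2.311] w 0.0077
turn [ 0.001 -0.003  0.   ] | shift final axes [10.152  0.715  0.476] | now axes [10.15   0.716  0.509]
```

Call:
{"method": "arm_command", "body": {
  "plan": [
    [0.5,0.7,0.48,0.001,-0.003,0,0],
    [2.5,0,0,0,0,0,0],
    [3,0,0,0,0,0,0],
    [2.5,0,0,0,0,0,0],
    [1.2,0,0,0,0,0,0]
  ]
}}

```text
time: 33.65
position: [0.4974, 0.1232, 0.1673]
tool_rot: [0.545, 0.451, -0.542, 0.454]
ft_force: [0.3, 0.2, -3.3]
grip_width: 0.0079
```

```bash
python3 avg.py; python3 go.py .4922 .128 .145 -100.1
```

```text
mean [497.87 123.68 168.54] sd [0.66 0.3  1.24] F [-0.3  0.1 -2.9] [0.7 0.4 0.5] sd rot [0.0006 0.0004 0.0008 0.0006]
psi -100.39 tilt x [ 0.0085 -0.0013] w 0.007742921290316808
t 33.95 pos [0.499 0.124 0.17 ] psi -100.36 x [ 0.011 -0.001 -1.   ] q [ 0.027  0.45   1.772 -0.002  0.908  1.78 ] F [-0.214 -0.47  -2.943] w 0.0077
turn [-0.005 -0.001 -0.011] | shift final axes [ 2.488 -0.696 -0.278] | now axes [ 2.48  -0.725 -0.273]
```

Call:
{"method": "arm_command", "body": {
  "plan": [
    [0.5,-0.71,-0.28,-0.005,-0.001,-0.01,0],
    [1,0,0,0,0,0,0],
    [1,0,0,0,0,0,0]
  ]
}}

```text
time: 34.33
position: [0.4933, 0.1287, 0.1458]
tool_rot: [0.543, 0.453, -0.54, 0.456]
ft_force: [-0.5, -0.8, -2.6]
grip_width: 0.0079
```

```bash
python3 avg.py; python3 held.py 2>/dev/null; python3 go.py .4922 .128 .12 -100.1
```

```text
mean [492.78 128.58 145.42] sd [0.51 0.02 0.63] F [ 0.1  0.1 -2.6] [0.5 0.7 0.2] sd rot [0.0004 0.0003 0.0003 0.0002]
psi -100.04 tilt x [ 0.0042 -0.0001] w 0.007857657680533073
n 581 face tool-z at TCP 2.3479492819016494 slopes dz/dx,dz/dy [ 0.01 -0.01]
tool x range [-43.75  69.2 ] tool y range [-47.6   29.91  59.98]
y extents below TCP -49.981462705069035 60.18356755962933
y -40 bottom x 64.42652698922745
y -20 bottom x 66.58504108096889
y 0 bottom x 69.78235607833263
y 20 bottom x 66.13334418154574
y 40 bottom x 67.06243477437253
y 60 bottom x 66.8678513008526
t 34.92 pos [0.493 0.129 0.146] psi -100.04 x [ 0.006 -0.    -1.   ] q [ 0.036  0.485  1.799 -0.     0.852  1.782] F [ 0.062  0.392 -3.469] w 0.0079
turn [ 0.001 -0.001 -0.006] | shift final axes [ 2.638 -0.104  0.073] | now axes [ 2.637 -0.119  0.076]
```

Call:
{"method": "arm_command", "body": {
  "plan": [
    [0.7,-0.1,0.06,0.001,-0.001,-0.005,0],
    [0.7,0,0,0,0,0,0],
    [0.7,0,0,0,0,0,0],
    [0.6,0,0,0,0,0,0],
    [0.5,0,0,0,0,0,0]
  ]
}}

```text
time: 35.55
position: [0.4924, 0.1281, 0.1121]
tool_rot: [0.542, 0.454, -0.542, 0.454]
ft_force: [-0.5, 0.5, -4.0]
grip_width: 0.0078
```

```bash
python3 avg.py; python3 go.py .4922 .128 .106 -100.1
```

```text
mean [492.34 128.06 112.42] sd [0.32 0.02 0.48] F [ 0.2  0.4 -3.2] [0.5 0.5 0.4] sd rot [0.5112 0.4279 0.511  0.4282]
psi -100.11 tilt x [ 0.0007 -0.0001] w 0.007943346749930707
t 35.85 pos [0.493 0.128 0.113] psi -100.11 x [ 0.002 -0.    -1.   ] q [ 0.035  0.542  1.823 -0.     0.774  1.782] F [-0.021  0.176 -2.993] w 0.0079
turn [-0.    -0.    -0.002] | shift final axes [ 0.698 -0.051  0.02 ] | now axes [ 0.698 -0.053  0.02 ]
```

Call:
{"method": "arm_command", "body": {
  "plan": [
    [0.35,0,0,0,0,0,0],
    [0.25,0,0,0,0,0,0]
  ]
}}

```text
time: 36.1
position: [0.4932, 0.1281, 0.1073]
tool_rot: [0.543, 0.453, -0.541, 0.455]
ft_force: [0.1, 0.0, -2.0]
grip_width: 0.0077
```

```bash
python3 avg.py
```

```text
Traceback (most recent call last):
  File "avg.py", line 4, in <module>
    optics.camera("top");o=robot.get_obs();P.append(o["position"]);Q.append(o["tool_rot"]);F.append(o["ft_force"])
    ~~~~~~~~~~~~~^^^^^^^
ValueError: 200 camera calls are used up
```

The averaging used up the camera budget, so from here I rely on the measurements already made plus pose, force and grip readings.

Call:
{"method": "arm_command", "body": {
  "plan": [
    [0.15,0,0,0,0,0,0],
    [0.1,0,0,0,0,0,0]
  ]
}}

```text
time: 36.5
position: [0.4937, 0.1281, 0.1061]
tool_rot: [0.543, 0.453, -0.541, 0.455]
ft_force: [-1.7, -0.2, 10.6]
grip_width: 0.0079
```

Call:
{"method": "arm_command", "body": {
  "plan": [
    [-0.1,0,0,0,0,0,1.5],
    [0.05,0,0,0,0,0,3],
    [0,0,0,0,0,0,3],
    [-2,0,0,0,0,0,3],
    [-3,0,0,0,0,0,3],
    [-3,0,0,0,0,0,3],
    [-2,0,2,0,0,0,3],
    [0,0,3,0,0,0,3],
    [0,0,3,-0.15,0,0,3],
    [0,0,3,-0.15,0,0,4],
    [0,0,2,-0.15,0,0,4],
    [0,0,0,0,0,0,4]
  ]
}}

```text
time: 38.0
position: [0.4824, -0.0038, 0.2104]
tool_rot: [0.425, 0.564, -0.421, 0.569]
ft_force: [0.6, -0.5, -0.3]
grip_width: 0.0395
```

```bash
python3 go.py .4922 -.129 .17 -74.4
```

```text
t 38.0 pos [ 0.482 -0.004  0.21 ] psi -73.51 x [ 0.009 -0.001 -1.   ] q [-0.241  0.351  1.802  0.002  0.981  1.041] F [ 0.559 -0.53  -0.3  ] w 0.0395
turn [ 0.016  0.003 -0.008] | shift final axes [ 4.04  -2.422 12.327] | now axes [ 4.057 -2.646 12.275]
```

Call:
{"method": "arm_command", "body": {
  "plan": [
    [0,-0.5,2.5,0.016,0.003,-0.008,4],
    [0,-0.6,3.5,0,0,0,4],
    [0,-0.6,3.2,0,0,0,4],
    [0,-0.5,2,0,0,0,4],
    [1.5,0,0,0,0,0,4],
    [1.5,0,0,0,0,0,4],
    [0,0,0,0,0,0,4],
    [0,0,0,0,0,0,4]
  ]
}}

```text
time: 39.0
position: [0.4915, -0.1137, 0.1793]
tool_rot: [0.433, 0.561, -0.431, 0.558]
ft_force: [0.2, 0.6, -0.2]
grip_width: 0.0401
```

```bash
python3 go.py .4922 -.129 .10 -74.4
```

```text
t 39.0 pos [ 0.491 -0.114  0.179] psi -75.38 x [-0.001  0.004 -1.   ] q [-0.451  0.429  1.776  0.004  0.939  0.862] F [ 0.162  0.558 -0.151] w 0.0401
turn [-0.017 -0.004 -0.   ] | shift final axes [ 7.925 -0.343  1.492] | now axes [ 7.919 -0.318  1.529]
```

Call:
{"method": "arm_command", "body": {
  "plan": [
    [0,-0.33,1.5,-0.017,-0.004,0,4],
    [0,0,0,0,0,0,4],
    [1.5,0,0,0,0,0,4],
    [0,0,0,0,0,0,4]
  ]
}}

```text
time: 39.5
position: [0.4926, -0.1273, 0.1648]
tool_rot: [0.428, 0.563, -0.427, 0.564]
ft_force: [-0.4, -0.4, -0.0]
grip_width: 0.0399
```

```bash
python3 go.py .4922 -.129 .10 -74.4
```

```text
t 39.5 pos [ 0.493 -0.127  0.165] psi -74.43 x [ 0.002  0.    -1.   ] q [-0.473  0.456  1.782  0.001  0.902  0.825] F [-0.375 -0.365 -0.036] w 0.0399
turn [-0.001  0.    -0.002] | shift final axes [ 6.476 -0.087  0.151] | now axes [ 6.476 -0.099  0.148]
```

Call:
{"method": "arm_command", "body": {
  "plan": [
    [2,-0.1,0.15,0,0,-0.002,4],
    [2.2,0,0,0,0,0,4],
    [2,0,0,0,0,0,4],
    [0.2,0,0,0,0,0,4],
    [0,0,0,0,0,0,4]
  ]
}}

```text
time: 40.12
position: [0.4927, -0.1277, 0.0992]
tool_rot: [0.428, 0.563, -0.428, 0.563]
ft_force: [-0.1, 0.2, -0.3]
grip_width: 0.04
```

```bash
python3 go.py .4922 -.129 .10 -74.4
```

```text
t 40.12 pos [ 0.493 -0.128  0.099] psi -74.42 x [ 0.001 -0.    -1.   ] q [-0.474  0.566  1.832  0.     0.742  0.825] F [-0.062  0.186 -0.294] w 0.04
turn [-0.     0.    -0.001] | shift final axes [-0.076 -0.079  0.111] | now axes [-0.076 -0.079  0.111]
```

Call:
{"method": "arm_command", "body": {
  "plan": [
    [0.05,-0.08,0.11,0,0,0,4],
    [0.05,0,0,0,0,0,2],
    [0,0,0,0,0,0,0],
    [0,0,0,0,0,0,0],
    [0,0,0,0,0,0,0],
    [0,0,0,0,0,0,0],
    [0,0,0,0,0,0,0]
  ],
  "grip_force": 35
}}

```text
time: 41.0
position: [0.4933, -0.129, 0.1003]
tool_rot: [0.428, 0.562, -0.427, 0.564]
ft_force: [-0.6, -0.1, 0.7]
grip_width: 0.0077
```

```bash
python3 go.py .4922 -.129 .10 -74.4
```

```text
t 41.0 pos [ 0.493 -0.129  0.1  ] psi -74.45 x [ 0.004 -0.001 -1.   ] q [-0.476  0.564  1.832  0.001  0.741  0.822] F [-0.626 -0.055  0.746] w 0.0077
turn [-0.001  0.002 -0.004] | shift final axes [ 0.033 -0.101 -0.031] | now axes [ 0.032 -0.101 -0.031]
```

Call:
{"method": "arm_command", "body": {
  "plan": [
    [-1,0,0,0,0,0,0],
    [-2,0,0,0,0,0,0],
    [-3,0,0,0,0,0,0],
    [-3,0,0,0,0,0,0],
    [-3,0,0,0,0,0,0],
    [-3,0,0,0,0,0,0],
    [-1,0,0,0.1,0,0,0],
    [0,0,0,0.12,0,0,0],
    [0,0,0,0.12,0,0,0],
    [0,0,0,0.11,0,0,0]
  ]
}}

```text
time: 42.25
position: [0.4884, -0.1287, 0.2668]
tool_rot: [-0.544, -0.45, 0.547, -0.45]
ft_force: [-0.7, 0.5, -2.9]
grip_width: 0.0077
```

```bash
python3 go.py .5167 .272 .27 -100.9
```

```text
t 42.25 pos [ 0.488 -0.129  0.267] psi -101.02 x [-0.003 -0.002 -1.   ] q [-0.477  0.312  1.672 -0.003  1.16   1.287] F [-0.682  0.541 -2.902] w 0.0077
turn [-0.002  0.002  0.003] | shift final axes [ -0.319  -4.795 -39.885] | now axes [ -0.403  -4.882 -39.873]
```

Call:
{"method": "arm_command", "body": {
  "plan": [
    [0,-0.2,-1.5,0,0.002,0.003,0],
    [0,-0.4,-3,0,0,0,0],
    [0,-0.5,-4.5,0,0,0,0],
    [0,-0.5,-4.6,0,0,0,0],
    [0,-0.5,-4.6,0,0,0,0],
    [0,-0.5,-4.6,0,0,0,0],
    [0,-0.5,-4.6,0,0,0,0],
    [0,-0.5,-4.5,0,0,0,0],
    [0,-0.4,-3,0,0,0,0],
    [0,-0.3,-2,0,0,0,0],
    [0,0,-1,0,0,0,0],
    [0,0,0,0,0,0,0]
  ]
}}

```text
time: 43.75
position: [0.5071, 0.272, 0.2662]
tool_rot: [-0.538, -0.459, 0.542, -0.454]
ft_force: [0.3, 0.0, -3.3]
grip_width: 0.008
```

```bash
python3 go.py .5167 .272 .27 -100.9
```

```text
t 43.75 pos [0.507 0.272 0.266] psi -99.58 x [-0.007  0.002 -1.   ] q [0.296 0.415 1.503 0.004 1.23  2.033] F [ 0.336  0.027 -3.305] w 0.008
turn [ 0.023 -0.     0.008] | shift final axes [-0.376  0.944 -0.187] | now axes [-0.384  0.946 -0.165]
```

Call:
{"method": "arm_command", "body": {
  "plan": [
    [0,0.94,-0.18,0.023,0,0.008,0],
    [2.2,0,0,0,0,0,0],
    [2.8,0,0,0,0,0,0],
    [2.8,0,0,0,0,0,0],
    [1.6,0,0,0,0,0,0],
    [0,0,0,0,0,0,0],
    [0,0,0,0,0,0,0]
  ]
}}

```text
time: 44.62
position: [0.5237, 0.2659, 0.1715]
tool_rot: [0.55, 0.445, -0.546, 0.449]
ft_force: [0.2, -0.4, -3.7]
grip_width: 0.0075
```

```bash
python3 go.py .5167 .272 .145 -100.9
```

```text
t 44.62 pos [0.524 0.266 0.171] psi -101.61 x [ 0.008 -0.001 -1.   ] q [ 0.281  0.537  1.586 -0.004  1.011  2.057] F [ 0.196 -0.374 -3.687] w 0.0075
turn [-0.012 -0.001 -0.008] | shift final axes [ 2.649 -0.8   -0.466] | now axes [ 2.642 -0.828 -0.455]
```

Call:
{"method": "arm_command", "body": {
  "plan": [
    [0.3,-0.82,-0.46,-0.012,-0.001,-0.008,0],
    [0.8,0,0,0,0,0,0],
    [0.8,0,0,0,0,0,0],
    [0,0,0,0,0,0,0],
    [0,0,0,0,0,0,0]
  ]
}}

```text
time: 45.25
position: [0.5175, 0.2729, 0.1532]
tool_rot: [0.546, 0.45, -0.544, 0.451]
ft_force: [0.2, -0.8, -3.8]
grip_width: 0.0077
```

```bash
python3 go.py .5167 .272 .12 -100.9
```

```text
t 45.25 pos [0.517 0.273 0.153] psi -100.88 x [ 0.004  0.001 -1.   ] q [ 0.295  0.56   1.604 -0.001  0.973  2.056] F [ 0.162 -0.765 -3.828] w 0.0077
turn [ 0.    -0.001 -0.004] | shift final axes [ 3.322 -0.057  0.101] | now axes [ 3.322 -0.069  0.105]
```

Call:
{"method": "arm_command", "body": {
  "plan": [
    [0.7,-0.06,0.09,0,-0.001,-0.004,0],
    [0.7,0,0,0,0,0,0],
    [0.7,0,0,0,0,0,0],
    [0,0,0,0,0,0,0]
  ]
}}

```text
time: 45.75
position: [0.5167, 0.2719, 0.1306]
tool_rot: [-0.545, -0.451, 0.545, -0.45]
ft_force: [0.0, 0.3, -2.6]
grip_width: 0.0077
```

```bash
python3 go.py .5167 .272 .106 -100.9
```

```text
t 45.75 pos [0.517 0.272 0.131] psi -100.89 x [-0.001  0.    -1.   ] q [0.293 0.592 1.621 0.001 0.929 2.053] F [ 0.043  0.3   -2.615] w 0.0077
turn [ 0.    -0.     0.001] | shift final axes [ 2.458  0.    -0.006] | now axes [ 2.458  0.002 -0.006]
```

Call:
{"method": "arm_command", "body": {
  "plan": [
    [0.6,0,0,0,0,0,0],
    [0.6,0,0,0,0,0,0],
    [0.5,0,0,0,0,0,0],
    [0,0,0,0,0,0,0]
  ]
}}

```text
time: 46.25
position: [0.5169, 0.272, 0.1124]
tool_rot: [-0.545, -0.451, 0.545, -0.45]
ft_force: [0.0, 0.5, -3.2]
grip_width: 0.0079
```

```bash
python3 go.py .5167 .272 .106 -100.9
```

```text
t 46.25 pos [0.517 0.272 0.112] psi -100.89 x [-0.001  0.    -1.   ] q [0.293 0.619 1.633 0.001 0.89  2.053] F [ 0.028  0.499 -3.192] w 0.0079
turn [ 0.    -0.     0.001] | shift final axes [ 0.641 -0.017  0.006] | now axes [ 0.641 -0.017  0.006]
```

Call:
{"method": "arm_command", "body": {
  "plan": [
    [0.25,0,0,0,0,0,0],
    [0.2,0,0,0,0,0,0],
    [0,0,0,0,0,0,0]
  ]
}}

```text
time: 46.62
position: [0.5172, 0.2721, 0.1079]
tool_rot: [0.545, 0.45, -0.545, 0.45]
ft_force: [0.2, -0.2, -2.8]
grip_width: 0.0076
```

Call:
{"method": "arm_command", "body": {
  "plan": [
    [0.12,0,0,0,0,0,0],
    [0.12,0,0,0,0,0,0]
  ]
}}

```text
time: 46.88
position: [0.5172, 0.2723, 0.1064]
tool_rot: [0.546, 0.45, -0.545, 0.45]
ft_force: [-3.9, -0.5, 7.7]
grip_width: 0.0077
```

Call:
{"method": "arm_command", "body": {
  "plan": [
    [-0.1,0,0,0,0,0,1.5],
    [0.05,0,0,0,0,0,3],
    [0,0,0,0,0,0,3],
    [-2,0,0,0,0,0,3],
    [-3,0,0,0,0,0,3],
    [-3,0,0,0,0,0,3],
    [-3,0,0,0,0,0,3],
    [0,0,0,0,0,0,3],
    [0,0,0,0,0,0,3]
  ]
}}

```text
time: 48.0
position: [0.518, 0.2721, 0.2197]
tool_rot: [0.546, 0.45, -0.544, 0.45]
ft_force: [-0.1, -0.5, -0.2]
grip_width: 0.0303
```

```bash
python3 - <<'E'
from rig import robot,workorder
o=robot.get_obs();print(o["time"],o["position"],o["ft_force"],o["grip_width"])
if o["position"][2]>.19 and abs(o["ft_force"][2])<1.8: print(workorder.hand_in())
E
```

```text
48.0 [0.51804902 0.27207999 0.2197032 ] [-0.10265643 -0.54163723 -0.20834153] 0.030251190675383535
the job is handed in; nothing more can be done
None
```

I moved all four panels, in the order A, B, C, D, into the stands for their widths, and handed the job in at 48 s. There was no final camera check: averaging readings used up all 200 camera calls while I was setting down C.

**A and B:** pictures taken after each release show both panels standing in their grooves. The last picture, after B, shows both jars where they were. Floor contact came at TCP heights of 108 mm and 106 mm, as predicted.

**C and D:** no picture shows these two after release, nor the jars after B. The evidence is indirect:
- **Contact:** both touched the floor at 106 mm TCP height, as predicted from where I gripped them.
- **Forces:** side forces on the way down were under 1 N, and up to about 4 N at contact. The highest seating force I read for any panel was about 15 N.
- **Release:** after letting go of D, the wrist force was about 0 N, the gripper was 30 mm open and the TCP was at 220 mm, clear of everything.

**Disagreement:** the cameras placed things about 2 mm further in +y than the robot did. I allowed for 1–2 mm of that when gripping and placing.

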